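# Blow the dust off a bisque tile in the blow-off cabinet

### The arm

A 6-joint arm with a two-finger parallel gripper is mounted at the origin on the work surface. World frame = base frame: x ahead of the robot, y to its left, z up, the work surface at z = 0. Lengths are in m, angles in degrees, forces in N, time in s.
With the tool pointing down it reaches from about 0.4 to 0.825 m from the base axis. Payload 7 kg.
Tool frame: the origin (TCP) lies at the very end of the fingers, on their centre line; the grasp point (between the pads) lies 19 mm behind it (r.grasp_offset is the z of the grasp point in the tool frame, in m); z points along the fingers, y is the direction in which the jaws open and shut (so a half turn about z gives the same grasp; the last joint's range is limited). The gripper opens to 88 mm and grips with 3 to 60 N. Pads are 19 mm wide; open, the fingers measure 130 mm over their backs; the gripper's body (78 mm by 193 mm) begins 47 mm behind the grasp point.
Start: joints at [87.267, 20.546, 0.682, 0, -70.136, -16.507], TCP at [0.222, 0.637, 0.227] pointing down, gripper open.
Joint ranges: [-176.03, 176.03], [-82.01, 121.73], [-58.28, 71.71], [-173.87, 95.51], [-174.79, -0.11], [-173.66, 173.66]. Speed limits (degrees/s): [136.94, 136.94, 172.46, 180, 180, 180].

### API

Orientations are given as [roll, pitch, yaw] about the fixed x, y, z axes, in that order (R = Rz(yaw) Ry(pitch) Rx(roll)).
In Python, from plant import r, capture, calibration, order gives the robot as it stands.
- The arm moves only by the tool servo_tool, never from a script. Its arguments are lists of equal length, an entry for each row: "grip": the closure, from -1 (fully open) to 1 (shut), so that 0 is half open; "translation": the shift along the tool's x, y, z in m, a list of three; "turn": the turn about the tool's z in rad. A call has 1 to 10 rows; each row is the pose to reach, as a shift and turn from the pose commanded when the call began, along the tool's axes at that moment; what a row does not reach only later rows make up. A row lasts 1/12 s, in which the tool goes at most 41.7 mm and 7.16 degrees, less where a joint would pass 70% of its speed; a pose out of reach is approached as far as the arm can. A call with a gripper value outside its range is refused whole. The fingers move at their own pace and stop on an object; "newtons" is the grip in N (left out, the last holds). Time passes only in rows, so rows that repeat a pose let the fingers close. It gives the time, the measured TCP pose, the force and the opening at its end, in the units of the state.
- r.get_state(): the state, without advancing time (a new reading comes with each control period).
- capture(name): name is "side" or "top" or "wrist"; returns (picture, depth): 384x512x3 uint8, blue, green, red; 384x512 float32, m along the optical axis (not along the pixel's ray), 0 where there is no reading.
- calibration(name): a dict with "fx", "fy", "cx", "cy" (pixels), "view" (4x4, takes a point from world to camera coordinates). Camera axes: x right, y up, looking along -z (the intrinsics and any distortion apply to the point x, -y, -z); pixel columns grow to the right and rows downward; lengths in m; the calibration is good to about 2 mm. A picture is of the moment at which its call begins: read the wrist's pose just before it. calibration takes no time and is no camera call; for the wrist camera it gives the pose at the moment of the call.
- order.close_job(): hands the job in, once; it reports no verdict.
The state is a dict: "time_s": time; "joints": joint angles; "qd": joint speeds; "joint_torque": joint torques, N m; "tcp_pos": TCP position; "eef_rot": TCP orientation; "contact_force": force on the tool from outside, world axes, zero at the start; "moment": the same for the moment, N m; "gripper_width": finger opening in m.
Only numpy, scipy, OpenCV 4.12 (cv2) and the standard library are available. Lean on these libraries where they do the work, as an engineer would, in place of code of your own. Each camera call takes 0.05 s, during which the arm holds its last target.

### The job

Set the terracotta tile up to be blown free of dust: take it out of the rack by the black grip of its hook carrier, hook the carrier over the bare end of the rail, outside the clear cabinet, and slide it along the rail into the cabinet until the hook sits on the orange mark in front of the air nozzle; let go so that it hangs there. Only then press the red-padded air lever down half way, until it lies level (never down to its stop, the full blast would knock the tile off), and finish while still holding it there. Leave the other tiles, the bowl and the jar where they are.

Things in the scene. Friction and masses are not known exactly. Their poses are not given: they have to be found in the camera images.
- carrier_grip (a point): centre of the hook carrier's black grip, 16 (x) x 30 (y) x 45 mm (z), pinched from above across its 30 mm. Axes: z up, x through the tile, y along its width and, once hung, along the rail. Tile and carrier are one rigid piece, 0.12 to 0.24 kg: terracotta tile 70 (y) x 8 (x) x 80 mm, lower edge 214.5 mm below this point, then clamp, strip stem, hook, and the grip on the hook.
- hook_seat (a point): inner top of the hook, rests on the rail; 27.5 mm straight below carrier_grip, same axes. Steel strip 14 mm wide (y); inside 30 mm wide (x). Stem on the -x side; tip on the +x side, ending 27 mm below this point. The gap from tip down to the bend of the stem, 27 to 68 mm below this point, is open to +x (at the start away from the robot): the rail goes in there sideways, then lower.
- rack: fixed timber rack, 150 (x) x 110 (y) x 52 mm, origin under its centre. Three slots along y, at x = -45, 0 and 45 mm, 10.5 mm wide and 40 mm deep; the tile on its carrier stands upright in one, with the plain tiles in the others: lift it straight up by more than 45 mm.
- rail_mark (a point): top of the rail at the middle of the orange mark (a 16 mm band on the rail, orange bars on the roof below). Axes: z up, y along the rail to its bare end, x across it, away from the lever. Steel rail 12 mm thick, top 217 mm above the table, level, from y = -130 to the end post at y = 270 mm (not higher than the rail). Hook on at y = 150 to 215 mm, then slide to -y.
- booth: fixed clear cabinet with rail and air valve, origin on the table under rail_mark, same axes. Cabinet: x = -83 to 93, y = -128 to 108 mm, roof 167 mm high with a 60 mm wide slot under the rail in which the stem runs; its +y end is open and the tile passes in there. The nozzle inside ends 40 mm short of the hanging tile, whose lower edge is 30 mm above the table.
- lever (a joint): air valve lever in front of the cabinet, spring-loaded, rad: 0 at rest (free end tilted 0.14 rad up), grows as it is pressed down, 0.14 = half way, level; 0.28 = down at its stop. It comes back up by itself when let go.
- lever_pad (a point): centre of the top of the lever's round red pad, 36 mm across, pressed from above; 126 mm above the table at rest, 112 mm when level, 97 mm at the stop. The lever runs along the rail's y, hinged 105 mm from the pad towards +y; the pad lies 135 mm in -x and 57 mm in -y of the mark. The spring takes about 4 N on the pad to start, 7 N half way, 10 N at the stop.
- tile_white_mid (a point): centre of a plain white tile, 70 x 8 x 80 mm, standing in the rack; leave alone.
- tile_blue_mid (a point): centre of a plain blue tile, 70 x 8 x 80 mm, standing in the rack; leave alone.
- bowl: terracotta bowl, 110 mm across, 50 mm high, origin at the centre of its underside; leave alone.
- jar: closed green glass jar with white lid, 64 mm across, 85 mm high, origin at the centre of its underside; leave alone.

How it is judged:
By the outcome, as a careful person would: the job done as asked, in the order asked, and still so for the second after the job is handed in, while the arm keeps its last pose, push and grip.
It also fails if it takes over 51 s, if anything falls off the work surface, if the arm or the gripper's body presses on something with over 40 N, if the wrist force passes 120 N, or if a joint passes its speed limit or range.

## Working session

There is one attempt and no reset: what is moved stays moved. The work goes in short steps, Python scripts to look and compute and a tool call to move; the robot and the scene stay as the last step left them, time stands still between calls to the robot, and variables do not carry over. Pictures are saved under pics/ and viewed, and the job is handed in when it is done.

Besides the shell and the picture viewer there is one more tool, called after "Request:" by a JSON object that holds its "op" and its "data". servo_tool: Moves the arm, as the interface text tells. Its arguments: {"type":"object","properties":{"grip":{"type":"array","items":{"type":"number"}},"translation":{"type":"array","items":{"type":"array","items":{"type":"number"}}},"turn":{"type":"array","items":{"type":"number"}},"newtons":{"type":"number"}},"required":["grip","translation","turn"]}

```bash
ls; mkdir -p pics
python3 - <<'E'
from plant import r,capture,calibration
import cv2,numpy as np
print(r.get_state(), r.grasp_offset)
for n in ["side","top","wrist"]:
    c=calibration(n)
    im,d=capture(n)
    np.savez(f"pics/{n}0.npz",im=im,d=d,**{k:np.array(v) for k,v in c.items()})
    cv2.imwrite(f"pics/{n}0.png",im)
    print(n,{k:(np.round(v,4).tolist()) for k,v in c.items()})
E
```

```text
pics
{'time_s': 0.0, 'joints': array([ 8.72675350e+01,  2.05917446e+01,  6.31993147e-01, -1.93091670e-02,
       -7.01352222e+01, -1.65072819e+01]), 'qd': array([ 0.08926788, -0.01664251,  0.00799963, -0.07780349, -0.0258633 ,
       -0.09061095]), 'joint_torque': array([-3.15200650e-04, -5.82704079e+01,  2.93067098e+01,  6.99781626e+00,
        6.93427603e-03, -1.61124613e-04]), 'tcp_pos': array([0.22229156, 0.63681774, 0.22560822]), 'eef_rot': array([ 1.79903783e+02, -9.58456543e-03, -1.92463152e+01]), 'contact_force': array([ 0.47016283,  0.33246906, -0.97820109]), 'moment': array([ 0.05298012, -0.00464611, -0.00358131]), 'gripper_width': 0.08763820231803811} -0.0188
side {'fx': 451.1258, 'fy': 451.1258, 'cx': 260.1482, 'cy': 190.2149, 'view': [[-0.8557, -0.5175, -0.0036, 0.4311], [0.3406, -0.5684, 0.749, -0.3268], [-0.3896, 0.6396, 0.6626, -0.9932], [0.0, 0.0, 0.0, 1.0]]}
top {'fx': 414.7068, 'fy': 414.7068, 'cx': 256.5287, 'cy': 188.0189, 'view': [[-0.0102, -0.9999, -0.0093, -0.0293], [0.9949, -0.0111, 0.1006, -0.5391], [-0.1007, -0.0083, 0.9949, -1.3036], [0.0, 0.0, 0.0, 1.0]]}
wrist {'fx': 290.0117, 'fy': 290.0117, 'cx': 254.9426, 'cy': 191.4151, 'view': [[-0.3299, -0.944, 0.002, 0.6749], [0.9129, -0.3196, -0.254, 0.0328], [0.2404, -0.0819, 0.9672, -0.3893], [0.0, 0.0, 0.0, 1.0]]}
```

View pics/side0.png

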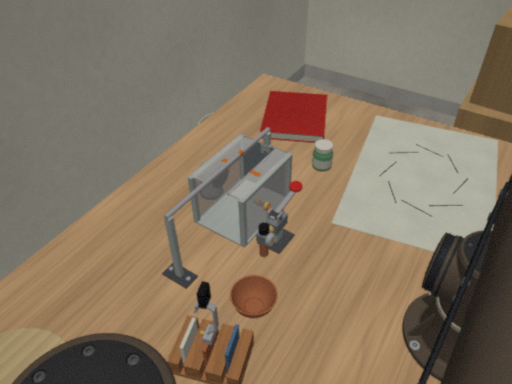

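View pics/top0.png

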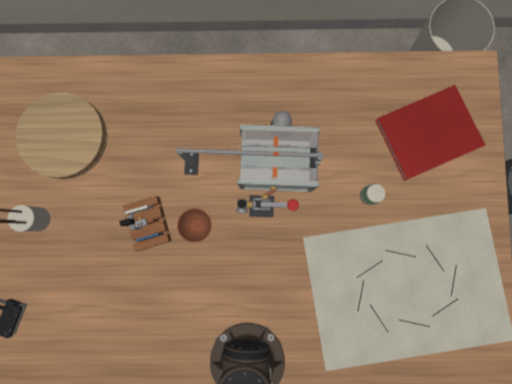

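View pics/wrist0.png

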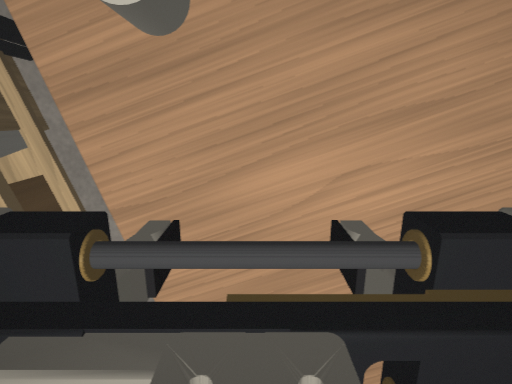

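```bash
cat > h.py <<'E'
import numpy as np,cv2
def load(n):
    z=np.load(f"pics/{n}.npz"); return z
def pts(z):
    d=z['d'];h,w=d.shape
    u,v=np.meshgrid(np.arange(w),np.arange(h))
    X=np.stack([(u-z['cx'])/z['fx']*d,-(v-z['cy'])/z['fy']*d,-d,np.ones_like(d)],-1)
    P=X@np.linalg.inv(z['view']).T
    P[d<=0]=np.nan
    return P[...,:3]
def ray(z,u,v,zz):
    V=np.linalg.inv(z['view']);o=V[:3,3]
    dr=V[:3,:3]@np.array([(u-z['cx'])/z['fx'],-(v-z['cy'])/z['fy'],-1])
    return o+dr*(zz-o[2])/dr[2]
def proj(z,p):
    c=z['view']@np.append(p,1); return np.array([z['cx']+z['fx']*c[0]/-c[2], z['cy']-z['fy']*c[1]/-c[2]])
E
python3 - <<'E'
from h import *
t=load('top0');s=load('side0')
a=t['im'][100:260,110:330];cv2.imwrite('pics/a.png',cv2.resize(a,None,fx=3.6,fy=3.6,interpolation=cv2.INTER_CUBIC))
a=s['im'][120:384,150:350];cv2.imwrite('pics/b.png',cv2.resize(a,None,fx=2.2,fy=2.2,interpolation=cv2.INTER_CUBIC))
E
```

```text
(no output)
```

View pics/a.png

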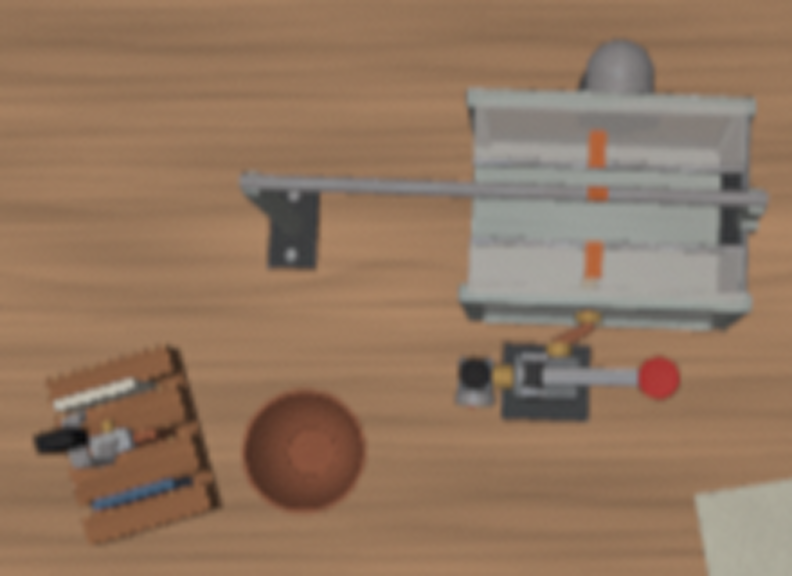

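View pics/b.png

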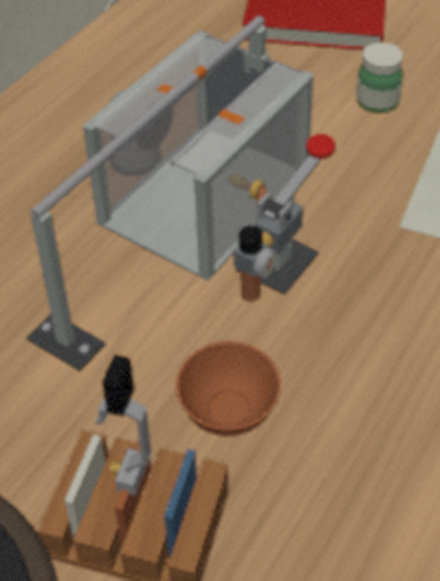

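Run:
```python
from h import *
np.set_printoptions(precision=4,suppress=True)
for n,(r0,r1,c0,c1) in (('top0',(205,240,112,150)),('side0',(278,312,192,215))):
    z=load(n);P=pts(z);m=np.zeros(z['d'].shape,bool)
    m[r0:r1,c0:c1]=z['im'][r0:r1,c0:c1].max(-1)<45
    m&=(P[...,2]>0.19)
    Q=P[m];print(n,len(Q),Q.min(0),Q.max(0),np.median(Q,0))
    v,u=np.nonzero(m);print('pix',u.mean(),v.mean(),u.min(),u.max(),v.min(),v.max())
    print(ray(z,u.mean(),v.mean(),.249),ray(z,u.mean(),v.mean(),.2265))
    top=Q[Q[:,2]>Q[:,2].max()-.008]; print('top face',top.mean(0)); 
    rect=cv2.minAreaRect((top[:,:2]*1000).astype(np.float32)); print(rect)
# red pad, orange
for n in('top0','side0'):
    z=load(n);P=pts(z);h=cv2.cvtColor(z['im'],cv2.COLOR_BGR2HSV)
    red=((h[...,0]<6)|(h[...,0]>174))&(h[...,1]>150)&(h[...,2]>80)
    k,l,st,ce=cv2.connectedComponentsWithStats(red.astype(np.uint8))
    for i in range(1,k):
        if 20<st[i,4]<400: Q=P[l==i];print(n,'red',st[i],ce[i],np.nanmedian(Q,0),'ray126',ray(z,*ce[i],.126))
    org=(h[...,0]>=6)&(h[...,0]<14)&(h[...,1]>175)&(h[...,2]>150)
    k,l,st,ce=cv2.connectedComponentsWithStats(org.astype(np.uint8))
    for i in range(1,k):
        if st[i,4]>5: Q=P[l==i];print(n,'orange',st[i],ce[i],np.nanmedian(Q,0),'ray217',ray(z,*ce[i],.217),'ray167',ray(z,*ce[i],.167))
# rail from top depth
z=load('top0');P=pts(z)
m=np.zeros(z['d'].shape,bool);m[140:170,170:325]=True
m&=(P[...,2]>.205)&(P[...,2]<.232)
v,u=np.nonzero(m);Q=P[m];print('rail',len(Q),Q.min(0),Q.max(0))
line=cv2.fitLine(Q[:,:2].astype(np.float32),cv2.DIST_HUBER,0,1e-4,1e-4).ravel();print(line,np.degrees(np.arctan2(line[1],line[0])))
for n in('top0',):
    # white & blue tiles, rack pts
    m=np.zeros(z['d'].shape,bool);m[190:255,115:175]=True
    mm=m&(P[...,2]>.045)&(P[...,2]<.06);Q=P[mm];print('rack',cv2.minAreaRect((Q[:,:2]*1000).astype(np.float32)))
    h=cv2.cvtColor(z['im'],cv2.COLOR_BGR2HSV)
    b=m&(h[...,0]>95)&(h[...,0]<125)&(h[...,1]>100);Q=P[b];print('blue',np.median(Q,0),cv2.minAreaRect((Q[:,:2]*1000).astype(np.float32)))
    b=m&(h[...,1]<50)&(h[...,2]>150);Q=P[b];print('white',np.median(Q,0),cv2.minAreaRect((Q[:,:2]*1000).astype(np.float32)))
# what high things around
m=np.zeros(z['d'].shape,bool);m[190:230,228:305]=True
for lo in (.1,.12,.13,.14,.16,.18):
    Q=P[m&(P[...,2]>lo)]; print(lo,len(Q),Q.min(0) if len(Q) else '',Q.max(0) if len(Q) else '')
```

```text
top0 56 [0.4241 0.2998 0.2123] [0.4377 0.3241 0.2541] [0.4295 0.3072 0.2488]
pix 127.16071428571429 221.83928571428572 121 133 219 224
[0.4298 0.3077 0.249 ] [0.4304 0.3149 0.2265]
top face [0.429  0.3113 0.2498]
((429.43536376953125, 312.14605712890625), (23.89598846435547, 10.617862701416016), 89.62332916259766)
side0 241 [0.4193 0.3022 0.2108] [0.4386 0.3305 0.2517] [0.4257 0.3218 0.2419]
pix 203.36514522821577 294.8381742738589 198 209 282 307
[0.4213 0.3255 0.249 ] [0.4325 0.3136 0.2265]
top face [0.429  0.3164 0.2483]
((429.34771728515625, 315.6446533203125), (14.170944213867188, 27.834178924560547), 16.296855926513672)
top0 red [288 199  11  12  98] [292.602  204.5612] [ 0.4774 -0.1427  0.1273] ray126 [ 0.4784 -0.1419  0.126 ]
side0 red [289 181  13  11 106] [295.3585 185.8868] [ 0.4802 -0.1405  0.1268] ray126 [ 0.4804 -0.1411  0.126 ]
side0 orange [240 151   3   3   6] [240.6667 151.6667] [ 0.616  -0.0908  0.2184] ray217 [ 0.6166 -0.0922  0.217 ] ray167 [ 0.6547 -0.1478  0.167 ]
side0 orange [223 159   4   2   6] [224.5    159.6667] [ 0.6725 -0.0935  0.1683] ray217 [ 0.6331 -
[... 155 characters left out ...]
7 ] ray167 [ 0.5756 -0.0904  0.167 ]
rail 653 [ 0.5998 -0.2204  0.2052] [0.6358 0.1868 0.2229]
[0.0483 0.9988 0.6212 0.0647] 87.23194
rack ((428.7557067871094, 315.065185546875), (150.30943298339844, 112.5796127319336), 16.1564884185791)
blue [0.3871 0.2944 0.092 ] ((389.17132568359375, 287.7075500488281), (1.3448275327682495, 30.58220863342285), 16.440387725830078)
white [0.4719 0.3341 0.0926] ((468.3070373535156, 328.8833923339844), (81.21940612792969, 47.20811080932617), 63.59001541137695)
0.1 373 [ 0.4615 -0.1578  0.1002] [0.5006 0.0237 0.1333]
0.12 113 [ 0.4622 -0.1578  0.1205] [ 0.495  -0.1252  0.1333]
0.13 18 [ 0.4622 -0.1575  0.1303] [ 0.4886 -0.1365  0.1333]
0.14 0  
0.16 0  
0.18 0
```

```bash
cat >> h.py <<'E'
from scipy.spatial.transform import Rotation as R
def shift(st,target,yaw=None):
    Rm=R.from_euler('xyz',st['eef_rot'],degrees=True)
    Rm=R.from_euler('xyz',[180,0,st['eef_rot'][2]],degrees=True)
    s=Rm.inv().apply(np.array(target)-st['tcp_pos'])
    t=None if yaw is None else -np.radians((yaw-st['eef_rot'][2]+180)%360-180)
    return np.round(s,4),t
def cap(n,tag):
    from plant import capture,calibration
    c=calibration(n);im,d=capture(n)
    np.savez(f"pics/{tag}.npz",im=im,d=d,**{k:np.array(v) for k,v in c.items()})
    cv2.imwrite(f"pics/{tag}.png",im)
    return load(tag)
E
python3 - <<'E'
from h import *
from plant import r
st=r.get_state()
print(shift(st,[.4293,.315,.32],16.2))
w=load('wrist0');V=np.linalg.inv(w['view'])
Rm=R.from_euler('xyz',st['eef_rot'],degrees=True)
print('cam in tool',Rm.inv().apply(V[:3,3]-st['tcp_pos']), 'look',Rm.inv().apply(-V[:3,2]))
# rail edges in top image
z=load('top0');h=cv2.cvtColor(z['im'],cv2.COLOR_BGR2HSV)
for x in range(180,322,10):
    print(x,[tuple(int(a) for a in z['im'][y,x]) for y in range(148,160)] if x in(200,220,276) else '')
print([ (v,u,h[v,u].tolist()) for v in range(150,158) for u in (273,275,277)])
E
```

```text
(array([ 0.3015,  0.2357, -0.0941]), np.float64(-0.6186425094425709))
cam in tool [ 0.06739422 -0.00084114 -0.15757427] look [-2.54141094e-01  6.53226990e-04  9.67166934e-01]
180 
190 
200 [(93, 116, 145), (110, 119, 133), (134, 134, 137), (133, 133, 134), (115, 117, 123), (99, 113, 134), (91, 117, 150), (87, 116, 149), (88, 116, 149), (90, 119, 152), (92, 121, 156), (93, 123, 159)]
210 
220 [(90, 116, 148), (96, 112, 134), (115, 119, 128), (135, 133, 135), (131, 129, 131), (106, 110, 118), (88, 105, 128), (86, 112, 144), (87, 114, 146), (89, 116, 148), (90, 118, 152), (90, 120, 154)]
230 
240 
250 
260 
270 
280 
290 
300 
310 
320 
[(150, 273, [40, 10, 151]), (150, 275, [35, 10, 151]), (150, 277, [35, 10, 150]), (151, 273, [12, 43, 147]), (151, 275, [10, 58, 150]), (151, 277, [12, 53, 149]), (152, 273, [9, 98, 151]), (152, 275, [9, 143, 159]), (152, 277, [10, 137, 158]), (153, 273, [9, 117, 155]), (153, 275, [10, 177, 167]), (153, 277, [10, 174, 169]), (154, 273, [9, 114, 148]), (154, 275, [10, 172, 160]), (154, 277, [10, 172, 162]), (155, 273, [11, 80, 134]), (155, 275, [9, 122, 140]), (155, 277, [10, 124, 142]), (156, 273, [18, 24, 138]), (156, 275, [13, 34, 136]), (156, 277, [12, 37, 139]), (157, 273, [54, 8, 154]), (157, 275, [48, 8, 153]), (157, 277, [48, 8, 152])]
```

Run:
```python
from h import *
z=load('top0');h=cv2.cvtColor(z['im'],cv2.COLOR_BGR2HSV).astype(float)
def cen(r0,r1,c0,c1,zz):
    s=np.clip(h[r0:r1,c0:c1,1]-60,0,None);s[(h[r0:r1,c0:c1,0]>20)]=0
    v,u=np.mgrid[r0:r1,c0:c1];u0=(s*u).sum()/s.sum();v0=(s*v).sum()/s.sum();print(u0,v0,ray(z,u0,v0,zz))
cen(148,159,268,285,.217);cen(134,147,268,285,.167);cen(163,180,268,285,.167)
# rail centre per column: bg grey low saturation, outside cabinet cols 190-235
P=[]
for u in range(182,236):
    s=np.clip(70-h[146:158,u,1],0,None);v=(s*np.arange(146,158)).sum()/s.sum();P.append(ray(z,u,v,.217))
P=np.array(P);l=cv2.fitLine(P[:,:2].astype(np.float32),cv2.DIST_HUBER,0,1e-5,1e-5).ravel();print(l,np.degrees(np.arctan2(l[1],l[0]))-90,P[0],P[-1])
```

```text
275.59154929577466 153.40574214517878 [ 0.61532458 -0.0904241   0.217     ]
275.44666818285197 140.82283375028427 [ 0.661621   -0.09251168  0.167     ]
274.439441367686 171.7158680471948 [ 0.57120571 -0.08827067  0.167     ]
[ 0.02180566 -0.99976224  0.62145936  0.09872789] -178.75052 [0.62094129 0.16932755 0.217     ] [0.62072746 0.02206753 0.217     ]
```

Request:
{"op": "servo_tool", "data": {"grip": [-1,-1,-1,-1,-1,-1,-1,-1,-1,-1], "translation": [[0.3015,0.2357,-0.094],[0.3015,0.2357,-0.094],[0.3015,0.2357,-0.094],[0.3015,0.2357,-0.094],[0.3015,0.2357,-0.094],[0.3015,0.2357,-0.094],[0.3015,0.2357,-0.094],[0.3015,0.2357,-0.094],[0.3015,0.2357,-0.094],[0.3015,0.2357,-0.094]], "turn": [-0.1,-0.2,-0.3,-0.4,-0.5,-0.6,-0.618,-0.618,-0.618,-0.618]}}

```text
time_s: 0.98
tcp_pos: [0.431, 0.3122, 0.3222]
eef_rot: [-180.0, -0.1, 16.1]
contact_force: [0.5, 0.9, 0.3]
gripper_width: 0.0879
```

Run:
```python
from h import *
from plant import r
z=cap('wrist','w1');P=pts(z)
st=r.get_state();print(st['tcp_pos'],st['eef_rot'],st['joints'])
m=(z['im'].max(-1)<60)&(P[...,2]>.19)&(P[...,2]<.27)
Q=P[m];print(len(Q))
if len(Q):
    print(Q.min(0),Q.max(0)); T=Q[Q[:,2]>.243]; print(len(T),T.mean(0),cv2.minAreaRect((T[:,:2]*1000).astype(np.float32)))
```

```text
[0.43180458 0.31132286 0.32273437] [-1.79976211e+02 -1.29888975e-01  1.60223525e+01] [ 5.69607102e+01  4.05663151e+00 -8.19054482e+00  6.87321676e-02
 -7.76391246e+01  4.90470225e+01]
928
[0.42177899 0.30072615 0.2067768 ] [0.44247496 0.33211005 0.25054484]
652 [0.43239562 0.31642414 0.24814385] ((431.84661865234375, 316.46990966796875), (15.43044662475586, 29.617128372192383), 15.459575653076172)
```

View pics/w1.png

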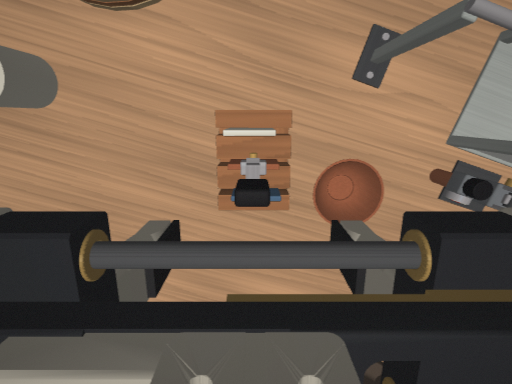

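Request:
{"op": "servo_tool", "data": {"grip": [-1,-1], "translation": [[0,0,0],[0,0,0]], "turn": [0,0]}}

```text
time_s: 1.2
tcp_pos: [0.4294, 0.3151, 0.3204]
eef_rot: [-180.0, 0.0, 16.1]
contact_force: [-0.0, 0.8, -0.3]
gripper_width: 0.0871
```

Run:
```python
from h import *
from plant import r
z=cap('wrist','w2');P=pts(z)
st=r.get_state();print(st['tcp_pos'],st['eef_rot'])
m=(z['im'].max(-1)<60)&(P[...,2]>.19)&(P[...,2]<.27)
Q=P[m]
T=Q[Q[:,2]>.243]; print(len(T),T.mean(0),cv2.minAreaRect((T[:,:2]*1000).astype(np.float32)))
print(shift(st,[.4305,.3155,.209],16.2))
```

```text
[0.42910486 0.31557114 0.32009418] [1.79993938e+02 3.75754011e-02 1.61560023e+01]
644 [0.43269577 0.31644268 0.24810666] ((432.11767578125, 316.4394836425781), (14.872112274169922, 29.102571487426758), 16.436643600463867)
(array([0.0013, 0.0005, 0.1111]), np.float64(-0.0007679045569559033))
```

Request:
{"op": "servo_tool", "data": {"grip": [-1,-1,-1,-1,-1,-1,-1,-1,-1], "translation": [[0.002,0,0.03],[0.002,0,0.06],[0.002,0,0.08],[0.002,0,0.095],[0.002,0,0.105],[0.002,0,0.111],[0.002,0,0.111],[0.002,0,0.111],[0.002,0,0.111]], "turn": [0,0,0,0,0,0,0,0,0]}}

```text
time_s: 2.0
tcp_pos: [0.4317, 0.3166, 0.2106]
eef_rot: [-180.0, -0.1, 16.2]
contact_force: [-0.1, 0.7, 0.2]
gripper_width: 0.0875
```

Request:
{"op": "servo_tool", "data": {"grip": [0,0.3,1,1,1,1,1,1,1,1], "translation": [[0,0,0],[0,0,0],[0,0,0],[0,0,0],[0,0,0],[0,0,0],[0,0,0],[0,0,0],[0,0,0],[0,0,0]], "turn": [0,0,0,0,0,0,0,0,0,0], "newtons": 25}}

```text
time_s: 2.83
tcp_pos: [0.4313, 0.3159, 0.2095]
eef_rot: [180.0, 0.0, 16.2]
contact_force: [0.3, -0.6, 1.2]
gripper_width: 0.0296
```

Run:
```python
from h import *
from plant import r
z=cap('wrist','w3');cap('side','s3')
st=r.get_state();print(st)
```

```text
{'time_s': 2.9333, 'joints': array([ 5.72406479e+01,  8.04815015e+00, -1.84601430e+01,  6.99298791e-04,
       -6.35012361e+01,  4.89263855e+01]), 'qd': array([ 0.00633079,  0.02998601,  0.0355467 , -0.11246327, -0.05701123,
        0.01484845]), 'joint_torque': array([ 1.58922505e-01, -3.96544254e+01,  2.81863332e+01,  6.56728372e+00,
        1.44117284e-01,  1.20139379e-03]), 'tcp_pos': array([0.43132716, 0.3158696 , 0.20951844]), 'eef_rot': array([1.79993267e+02, 6.77263230e-03, 1.61673451e+01]), 'contact_force': array([-0.54078979,  0.67150798, -0.41465876]), 'moment': array([-0.16252862, -0.09911654,  0.02078933]), 'gripper_width': 0.029808594623328147}
```

View pics/w3.png

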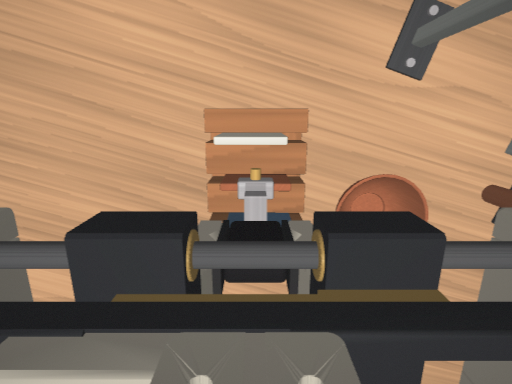

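View pics/s3.png

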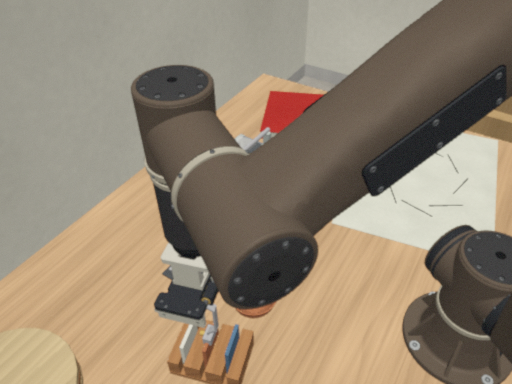

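Request:
{"op": "servo_tool", "data": {"grip": [1,1,1,1,1,1,1,1,1,1], "translation": [[0,0,0],[0,0,-0.005],[0,0,-0.015],[0,0,-0.03],[0,0,-0.045],[0,0,-0.06],[0,0,-0.08],[0,0,-0.095],[0,0,-0.106],[0,0,-0.11]], "turn": [0,0,0,0,0,0,0,0,0,0], "newtons": 35}}

```text
time_s: 3.77
tcp_pos: [0.4318, 0.3164, 0.3221]
eef_rot: [-179.9, -0.2, 16.2]
contact_force: [-0.5, -0.2, -2.3]
gripper_width: 0.0297
```

Request:
{"op": "servo_tool", "data": {"grip": [1,1,1], "translation": [[0,0,0],[0,0,0],[0,0,0]], "turn": [0,0,0]}}

```text
time_s: 4.02
tcp_pos: [0.4309, 0.3156, 0.3185]
eef_rot: [180.0, 0.1, 16.2]
contact_force: [-0.3, 0.2, -1.6]
gripper_width: 0.03
```

Run:
```python
from h import *
from plant import r
z=cap('wrist','w4')
st=r.get_state();print({k:np.round(st[k],3) for k in('time_s','tcp_pos','eef_rot','contact_force','moment','gripper_width')})
print(shift(st,[.564,.097,.32],-2.6))
```

```text
{'time_s': np.float64(4.067), 'tcp_pos': array([0.431, 0.316, 0.318]), 'eef_rot': array([1.79943e+02, 9.30000e-02, 1.61640e+01]), 'contact_force': array([-0.599, -0.496, -1.823]), 'moment': array([-0.06 , -0.083,  0.027]), 'gripper_width': np.float64(0.03)}
(array([ 0.0669,  0.247 , -0.0015]), np.float64(0.3275019579377341))
```

View pics/w4.png

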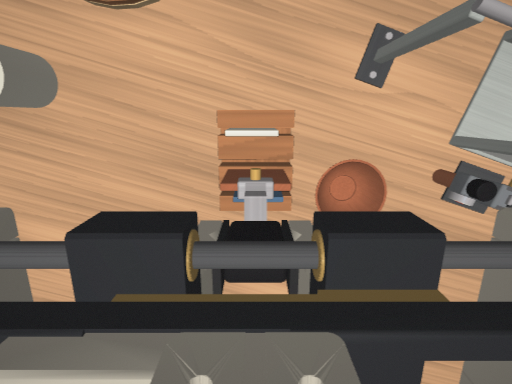

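Request:
{"op": "servo_tool", "data": {"grip": [1,1,1,1,1,1,1,1,1,1], "translation": [[0.003,0.01,0],[0.008,0.03,0],[0.015,0.056,0],[0.023,0.085,0],[0.031,0.114,0],[0.039,0.143,0],[0.047,0.172,0],[0.054,0.2,0],[0.06,0.222,0],[0.064,0.237,0]], "turn": [0,0.03,0.08,0.14,0.2,0.26,0.3,0.32,0.327,0.327]}}

```text
time_s: 4.9
tcp_pos: [0.5595, 0.1035, 0.3188]
eef_rot: [179.9, 0.1, -2.7]
contact_force: [-0.3, -0.2, -1.3]
gripper_width: 0.0294
```

Request:
{"op": "servo_tool", "data": {"grip": [1,1,1,1], "translation": [[0.001,0.008,0],[0.001,0.01,0],[0.001,0.01,0],[0.001,0.01,0]], "turn": [0,0,0,0]}}

```text
time_s: 5.23
tcp_pos: [0.559, 0.0964, 0.3195]
eef_rot: [-180.0, 0.0, -2.5]
contact_force: [-0.1, 0.1, -2.2]
gripper_width: 0.0299
```

Run:
```python
from h import *
from plant import r
z=cap('wrist','w5');cap('side','s5');cap('top','t5')
st=r.get_state();print({k:np.round(st[k],4) for k in('time_s','tcp_pos','eef_rot','contact_force','moment','gripper_width')})
```

```text
{'time_s': np.float64(5.3833), 'tcp_pos': array([0.5591, 0.0969, 0.3197]), 'eef_rot': array([-1.799872e+02, -1.260000e-02, -2.498700e+00]), 'contact_force': array([-0.5199,  0.4934, -1.2961]), 'moment': array([-0.0542, -0.0233,  0.0288]), 'gripper_width': np.float64(0.0296)}
```

View pics/w5.png

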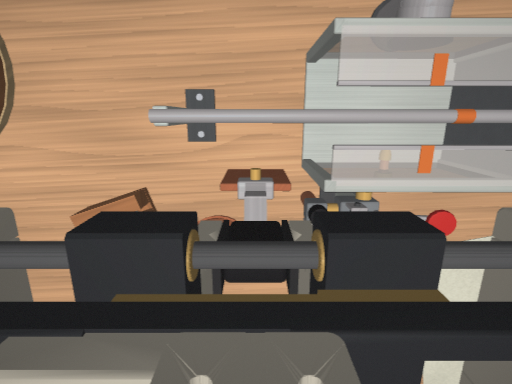

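View pics/s5.png

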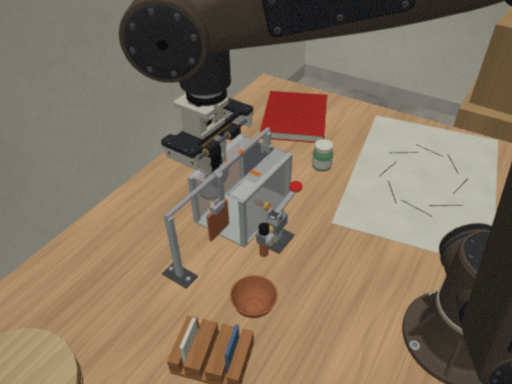

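View pics/t5.png

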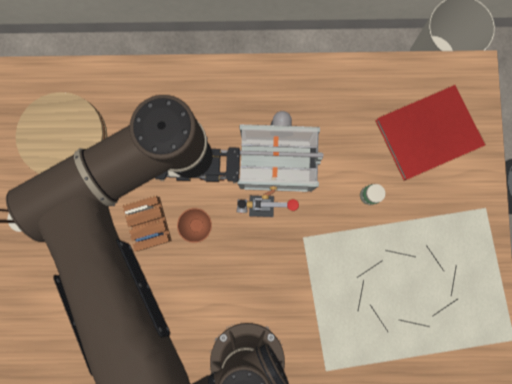

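Run:
```python
from h import *
z=load('w5');P=pts(z);h=cv2.cvtColor(z['im'],cv2.COLOR_BGR2HSV)
m=np.zeros(h.shape[:2],bool);m[100:135,175:512]=True
m&=(P[...,2]>.19)&(P[...,2]<.24)
v,u=np.nonzero(m)
C=np.array([(c,v[u==c].min(),v[u==c].max()) for c in range(180,505,4) if (u==c).any()],float)
pl=[];
for c,a,b in C: 
    p=(ray(z,c,a,.211)+ray(z,c,b,.211))/2; pl.append(p)
pl=np.array(pl); l=np.polyfit(pl[:,1],pl[:,0],1);print('rail x=',l,'yaw',-np.degrees(np.arctan(l[0])), np.std(pl[:,0]-np.polyval(l,pl[:,1])), np.median(P[m],0)[2], P[m][:,2].max())
print('x at .094,-.091',np.polyval(l,[.094,-.091]))
o=m&(h[...,0]<15)&(h[...,1]>170);v,u=np.nonzero(o);print(u.mean(),v.mean(),u.min(),u.max(),v.min(),v.max(),ray(z,u.mean(),v.mean(),.217),np.median(P[o],0), ray(z,u.mean(),v.min(),.217),ray(z,u.mean(),v.max(),.217))
# red pad
mm=np.zeros(h.shape[:2],bool);mm[205:245,420:470]=True
o=mm&((h[...,0]<6)|(h[...,0]>174))&(h[...,1]>150)&(h[...,2]>80);v,u=np.nonzero(o);print(u.mean(),v.mean(),ray(z,u.mean(),v.mean(),.126),np.median(P[o],0))
# tile geometry seen
q=np.zeros(h.shape[:2],bool);q[165:192,215:300]=True
q&=(P[...,2]>.10)&(P[...,2]<.25);Q=P[q];print('tile',Q.min(0),Q.max(0),np.median(Q,0))
T=q&(h[...,0]<14)&(h[...,1]>90);Q=P[T];print(len(Q),np.median(Q,0),cv2.minAreaRect((Q[:,:2]*1000).astype(np.float32)))
```

```text
rail x= [0.04530557 0.62207471] yaw -2.5940440258020754 0.00010749680268545721 0.21562844210660778 0.21891842956491803
x at .094,-.091 [0.62633343 0.6179519 ]
465.82278481012656 115.48523206751055 455 475 109 122 [ 0.61818851 -0.08854548  0.217     ] [ 0.6182502  -0.08936455  0.21603988] [ 0.62364354 -0.08778764  0.217     ] [ 0.61264785 -0.08931522  0.217     ]
442.2608695652174 220.97430830039525 [ 0.48431133 -0.14058722  0.126     ] [nan nan nan]
tile [0.55425891 0.0629804  0.12294209] [0.57798909 0.13191685 0.21636802] [0.56302374 0.09682751 0.20066934]
844 [0.56186466 0.10426832 0.17713566] ((559.3048706054688, 97.45231628417969), (69.1676254272461, 7.763770580291748), 87.52667236328125)
```

Request:
{"op": "servo_tool", "data": {"grip": [1,1,1,1,1,1,1], "translation": [[0,0,0.008],[0,0,0.022],[0,0,0.036],[0,0,0.046],[0,0,0.051],[0,0,0.051],[0,0,0.051]], "turn": [0,0,0,0,0,0,0]}}

```text
time_s: 5.97
tcp_pos: [0.5595, 0.0962, 0.2687]
eef_rot: [180.0, -0.0, -2.5]
contact_force: [-0.5, 0.4, -2.0]
gripper_width: 0.0295
```

Request:
{"op": "servo_tool", "data": {"grip": [1,1,1,1,1,1,1,1,1], "translation": [[0.004,0,0],[0.012,0,0],[0.022,0,0],[0.034,0,0],[0.046,0,0],[0.056,0,0],[0.063,0,0],[0.066,0,0],[0.066,0,0]], "turn": [0,0,0,0,0,0,0,0,0]}}

```text
time_s: 6.72
tcp_pos: [0.6259, 0.093, 0.268]
eef_rot: [180.0, 0.0, -2.6]
contact_force: [-0.4, -0.2, -2.2]
gripper_width: 0.03
```

Run:
```python
from h import *
from plant import r
z=cap('wrist','w6');s=cap('side','s6')
st=r.get_state();print({k:np.round(st[k],4) for k in('time_s','tcp_pos','eef_rot','contact_force','moment','gripper_width')})
cv2.imwrite('pics/s6c.png',cv2.resize(s['im'][100:290,140:320],None,fx=3.1,fy=3.1,interpolation=cv2.INTER_CUBIC))
```

```text
{'time_s': np.float64(6.8167), 'tcp_pos': array([0.6251, 0.0931, 0.2684]), 'eef_rot': array([ 1.799953e+02,  2.310000e-02, -2.576500e+00]), 'contact_force': array([-1.0554, -0.1587, -2.0429]), 'moment': array([-0.0141, -0.0015,  0.0149]), 'gripper_width': np.float64(0.0299)}
```

View pics/w6.png

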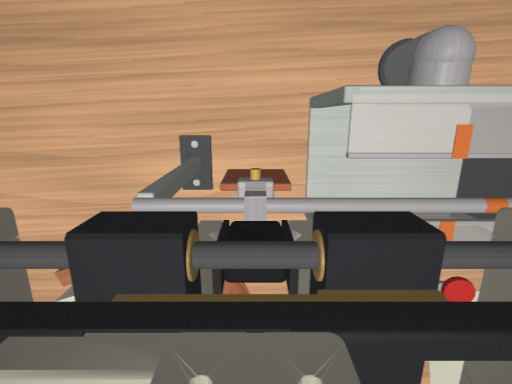

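View pics/s6c.png

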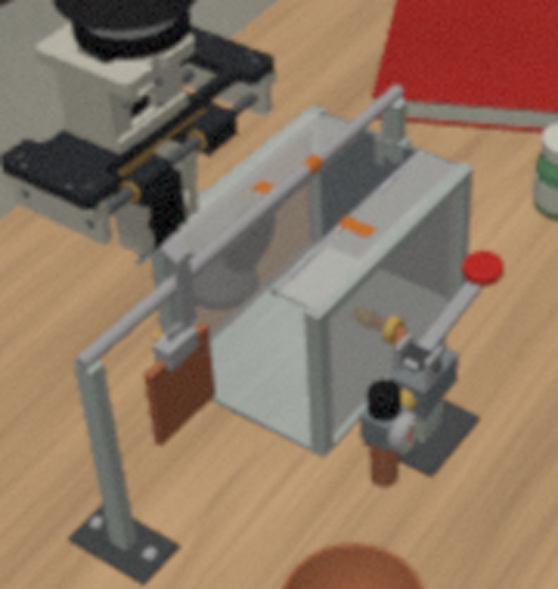

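Request:
{"op": "servo_tool", "data": {"grip": [1,1,1,1,1,1,1], "translation": [[0,0,0.004],[0,0,0.012],[0,0,0.022],[0,0,0.03],[0,0,0.036],[0,0,0.038],[0,0,0.038]], "turn": [0,0,0,0,0,0,0]}}

```text
time_s: 7.4
tcp_pos: [0.625, 0.093, 0.2298]
eef_rot: [180.0, 0.1, -2.6]
contact_force: [0.5, -0.1, -1.2]
gripper_width: 0.0296
```

Request:
{"op": "servo_tool", "data": {"grip": [1,1,1,1], "translation": [[0,0,0.001],[0,0,0.002],[0,0,0.002],[0,0,0.002]], "turn": [0,0,0,0]}}

```text
time_s: 7.73
tcp_pos: [0.6254, 0.0932, 0.2288]
eef_rot: [-180.0, -0.0, -2.6]
contact_force: [0.0, 0.3, -2.4]
gripper_width: 0.0297
```

Run:
```python
from h import *
from plant import r
s=cap('side','s7');z=cap('wrist','w7')
st=r.get_state();print({k:np.round(st[k],4) for k in('time_s','tcp_pos','eef_rot','contact_force','moment','gripper_width')})
cv2.imwrite('pics/s7c.png',cv2.resize(s['im'][150:260,160:260],None,fx=5,fy=5,interpolation=cv2.INTER_CUBIC))
```

```text
{'time_s': np.float64(7.8333), 'tcp_pos': array([0.6254, 0.0932, 0.2287]), 'eef_rot': array([-1.79992e+02, -1.74000e-02, -2.57000e+00]), 'contact_force': array([-0.3125, -1.0411, -1.5679]), 'moment': array([ 0.0087, -0.0695, -0.007 ]), 'gripper_width': np.float64(0.0299)}
```

View pics/s7c.png

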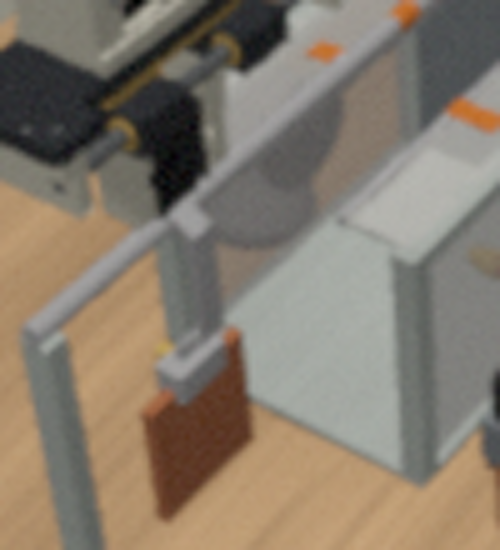

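View pics/w7.png

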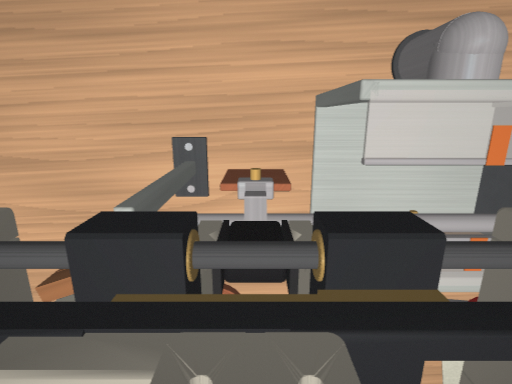

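Request:
{"op": "servo_tool", "data": {"grip": [1,1,1,1], "translation": [[0,0,0.0006],[0,0,0.0012],[0,0,0.0012],[0,0,0.0012]], "turn": [0,0,0,0]}}

```text
time_s: 8.17
tcp_pos: [0.6259, 0.0932, 0.2283]
eef_rot: [-180.0, -0.1, -2.6]
contact_force: [-0.1, -0.1, 5.9]
gripper_width: 0.03
```

Request:
{"op": "servo_tool", "data": {"grip": [1,1,1,1,1,1,1,1,1,1], "translation": [[0,0.004,0],[0,0.014,0],[0,0.028,0],[0,0.044,0],[0,0.062,0],[0,0.08,0],[0,0.094,0],[0,0.104,0],[0,0.11,0],[0,0.11,0]], "turn": [0,0,0,0,0,0,0,0,0,0]}}

```text
time_s: 9.0
tcp_pos: [0.6212, -0.0183, 0.228]
eef_rot: [180.0, -0.1, -2.6]
contact_force: [4.2, -2.7, 4.7]
gripper_width: 0.0296
```

Run:
```python
from h import *
from plant import r
s=cap('side','s8');z=cap('wrist','w8')
st=r.get_state();print({k:np.round(st[k],4) for k in('time_s','tcp_pos','eef_rot','contact_force','moment','gripper_width','joints')})
cv2.imwrite('pics/s8c.png',cv2.resize(s['im'][120:260,160:310],None,fx=4,fy=4,interpolation=cv2.INTER_CUBIC))
```

```text
{'time_s': np.float64(9.1), 'tcp_pos': array([ 0.6211, -0.0182,  0.228 ]), 'eef_rot': array([ 1.798809e+02, -8.410000e-02, -2.594600e+00]), 'contact_force': array([ 4.4273, -4.6102,  4.3814]), 'moment': array([-1.8631e+00, -1.8393e+00, -1.1000e-03]), 'gripper_width': np.float64(0.0297), 'joints': array([ 16.3882,  15.4434,  -6.4762,   0.1509, -68.0397,  70.9607])}
```

View pics/s8c.png

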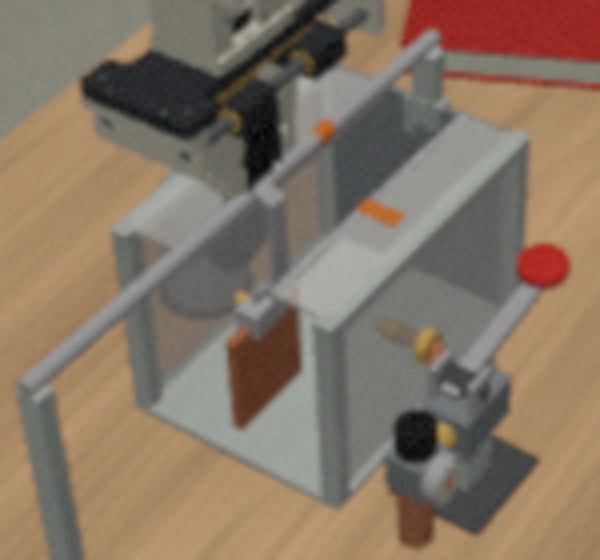

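View pics/w8.png

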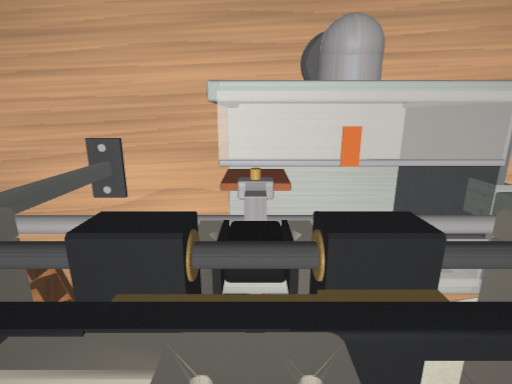

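Request:
{"op": "servo_tool", "data": {"grip": [1,1,1,1], "translation": [[0,0,-0.0008],[0,0,-0.0015],[0,0,-0.0015],[0,0,-0.0015]], "turn": [0,0,0,0]}}

```text
time_s: 9.43
tcp_pos: [0.6203, -0.0172, 0.2286]
eef_rot: [179.9, 0.0, -2.6]
contact_force: [3.9, -2.1, 0.9]
gripper_width: 0.0293
```

Run:
```python
from h import *
from plant import r
st=r.get_state();print({k:np.round(st[k],4) for k in('time_s','tcp_pos','eef_rot','contact_force','moment','gripper_width')})
z=load('w8');P=pts(z)
q=np.zeros(P.shape[:2],bool);q[165:192,215:300]=True
h=cv2.cvtColor(z['im'],cv2.COLOR_BGR2HSV)
T=q&(h[...,0]<14)&(h[...,1]>90);Q=P[T];print(np.median(Q,0),Q.min(0),Q.max(0),cv2.minAreaRect((Q[:,:2]*1000).astype(np.float32)))
```

```text
{'time_s': np.float64(9.4333), 'tcp_pos': array([ 0.6203, -0.0172,  0.2286]), 'eef_rot': array([ 1.799432e+02,  3.310000e-02, -2.569200e+00]), 'contact_force': array([ 3.8675, -2.1328,  0.899 ]), 'moment': array([-1.2442, -1.4283,  0.0071]), 'gripper_width': np.float64(0.0293)}
[nan nan nan] [nan nan nan] [nan nan nan] ((619.3643188476562, -6.789073944091797), (26.90859603881836, 88.89881896972656), 14.747176170349121)
```

Request:
{"op": "servo_tool", "data": {"grip": [1,1,1,1], "translation": [[0,0,-0.001],[0,0,-0.0015],[0,0,-0.0015],[0,0,-0.0015]], "turn": [0,0,0,0]}}

```text
time_s: 9.77
tcp_pos: [0.6194, -0.0165, 0.2295]
eef_rot: [-180.0, 0.1, -2.6]
contact_force: [-0.4, -0.6, -1.6]
gripper_width: 0.0298
```

Run:
```python
from h import *
from plant import r
st=r.get_state();print({k:np.round(st[k],4) for k in('time_s','tcp_pos','eef_rot','contact_force','moment','gripper_width')})
```

```text
{'time_s': np.float64(9.7667), 'tcp_pos': array([ 0.6194, -0.0165,  0.2295]), 'eef_rot': array([-1.799933e+02,  1.354000e-01, -2.566500e+00]), 'contact_force': array([-0.4209, -0.6138, -1.5941]), 'moment': array([-0.0093, -0.0158,  0.0196]), 'gripper_width': np.float64(0.0298)}
```

Request:
{"op": "servo_tool", "data": {"grip": [1,1,1,1,1,1,1,1,1], "translation": [[0,0.004,0],[0,0.014,0],[0,0.028,0],[0.001,0.043,0],[0.001,0.058,0],[0.001,0.068,0],[0.001,0.074,0],[0.001,0.074,0],[0.001,0.074,0]], "turn": [0,0,0,0,0,0,0,0,0]}}

```text
time_s: 10.52
tcp_pos: [0.618, -0.0913, 0.2303]
eef_rot: [-180.0, 0.0, -2.6]
contact_force: [0.5, 0.4, -2.3]
gripper_width: 0.0297
```

Run:
```python
from h import *
from plant import r
s=cap('side','s9');z=cap('wrist','w9');t=cap('top','t9')
st=r.get_state();print({k:np.round(st[k],4) for k in('time_s','tcp_pos','eef_rot','contact_force','moment','gripper_width')})
cv2.imwrite('pics/s9c.png',cv2.resize(s['im'][120:230,180:310],None,fx=5,fy=5,interpolation=cv2.INTER_CUBIC))
```

```text
{'time_s': np.float64(10.6667), 'tcp_pos': array([ 0.6181, -0.0903,  0.2304]), 'eef_rot': array([-1.799918e+02, -1.800000e-03, -2.543500e+00]), 'contact_force': array([ 0.0413, -0.6381, -2.4102]), 'moment': array([-0.0228, -0.0341,  0.0156]), 'gripper_width': np.float64(0.0295)}
```

View pics/s9c.png

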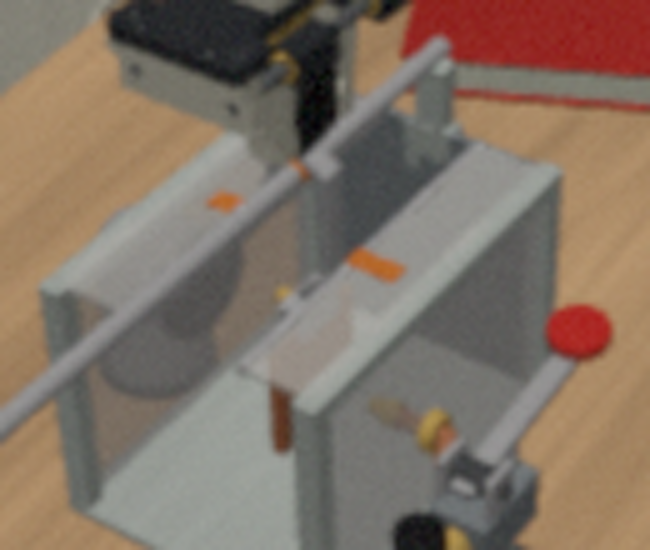

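View pics/w9.png

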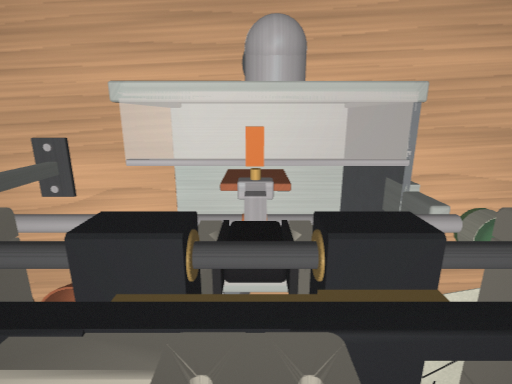

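Run:
```python
from h import *
s=load('s9');w=load('w9')
ya=np.radians(-2.57);ex=np.array([np.cos(ya),np.sin(ya),0]);ey=np.array([-np.sin(ya),np.cos(ya),0])
m=np.array([.6165,-.0905,.217])
V=np.linalg.inv(s['view']);print('side cam',V[:3,3])
print('mark',proj(s,m),'stem top', proj(s,m-.0165*ex+[0,0,0]),proj(s,m-.0165*ex-[0,0,.015]), 'shift per 5mm y',proj(s,m+.005*ey)-proj(s,m))
h=cv2.cvtColor(w['im'],cv2.COLOR_BGR2HSV);P=pts(w)
o=np.zeros(h.shape[:2],bool);o[120:168,230:280]=1
o&=(h[...,0]<15)&(h[...,1]>180)&(h[...,2]>150)
v,u=np.nonzero(o);print(u.mean(),v.mean(),u.min(),u.max());b=ray(w,u.mean(),v.mean(),.167);print('bar',b)
q=np.zeros(h.shape[:2],bool);q[205:219,235:278]=1
g=(h[...,1]<40)&q;
for r in (200,206,210,214): print(r,[int(x) for x in np.nonzero(abs(np.diff(w['im'][r,225:290].astype(int).sum(-1)))>60)[0]+225])
print('stem rays', ray(w,255.5,210,.19), 'local y of bar-stem', (b-ray(w,255.5,210,.19))@ey)
```

```text
side cam [0.0932177  0.67261538 0.90438489]
mark [240.34984283 152.02190239] stem top [245.65737914 154.17772756] [245.80391194 158.89411671] shift per 5mm y [-1.14838477  0.98540672]<stdin>:10: RuntimeWarning: Mean of empty slice.
  ret = ret.dtype.type(ret / rcount)
Traceback (most recent call last):
ValueError: zero-size array to reduction operation minimum which has no identity
```

Run:
```python
from h import *
w=load('w9')
ya=np.radians(-2.57);ey=np.array([-np.sin(ya),np.cos(ya),0])
h=cv2.cvtColor(w['im'],cv2.COLOR_BGR2HSV).astype(int)
o=np.zeros(h.shape[:2],bool);o[120:168,230:280]=1
o&=(h[...,1]>150)&(w['im'][...,2].astype(int)>150)
print(h[145,255],h[210,255])
v,u=np.nonzero(o);print(u.mean(),v.mean(),u.min(),u.max());b=ray(w,u.mean(),v.mean(),.167)
for r in (200,206,210,214): print(r,[int(x) for x in np.nonzero(abs(np.diff(w['im'][r,225:290].astype(int).sum(-1)))>60)[0]+225])
st=ray(w,255.5,210,.19);print(b,st,(b-st)@ey)
print((ray(w,256,180,.11)-b)@ey)
```

```text
[ 11 175 218] [  0   5 160]
254.2507331378299 145.72140762463343 246 263
200 []
206 []
210 []
214 [243, 265, 266]
[ 0.66342533 -0.09140172  0.167     ] [ 0.61992053 -0.09034033  0.19      ] 0.0008904260601587883
-0.0015347789503358535
```

Request:
{"op": "servo_tool", "data": {"grip": [1,1,1,1,1], "translation": [[0,0,0.001],[0,0,0.0018],[0,0,0.0022],[0,0,0.0022],[0,0,0.0022]], "turn": [0,0,0,0,0]}}

```text
time_s: 11.08
tcp_pos: [0.6181, -0.0905, 0.2282]
eef_rot: [-180.0, -0.0, -2.5]
contact_force: [0.9, 0.2, -1.6]
gripper_width: 0.0299
```

Request:
{"op": "servo_tool", "data": {"grip": [1,1,1], "translation": [[0,0,0.0006],[0,0,0.0006],[0,0,0.0006]], "turn": [0,0,0]}}

```text
time_s: 11.33
tcp_pos: [0.6182, -0.0905, 0.2281]
eef_rot: [-180.0, -0.0, -2.6]
contact_force: [-1.6, 2.8, 3.5]
gripper_width: 0.0298
```

Contact made lightly; release gently.

Request:
{"op": "servo_tool", "data": {"grip": [0.3,0.2,0.1,0,-0.2,-0.4,-0.6,-0.6,-0.6,-0.6], "translation": [[0,0,0],[0,0,0],[0,0,0],[0,0,0],[0,0,0],[0,0,0],[0,0,0],[0,0,0],[0,0,0],[0,0,0]], "turn": [0,0,0,0,0,0,0,0,0,0], "newtons": 10}}

```text
time_s: 12.17
tcp_pos: [0.6181, -0.0907, 0.2276]
eef_rot: [180.0, 0.0, -2.6]
contact_force: [-0.9, 0.8, 0.9]
gripper_width: 0.0692
```

Run:
```python
from h import *
from plant import r
s=cap('side','s10');z=cap('wrist','w10')
st=r.get_state();print({k:np.round(st[k],4) for k in('time_s','tcp_pos','eef_rot','contact_force','moment','gripper_width')})
```

```text
{'time_s': np.float64(12.2667), 'tcp_pos': array([ 0.6181, -0.0907,  0.2276]), 'eef_rot': array([-1.799996e+02, -1.300000e-03, -2.567100e+00]), 'contact_force': array([-0.4769,  0.4974,  0.7154]), 'moment': array([-0.0482, -0.0329,  0.0358]), 'gripper_width': np.float64(0.0704)}
```

View pics/w10.png

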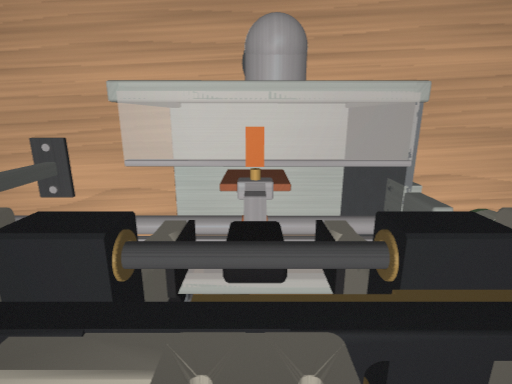

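Request:
{"op": "servo_tool", "data": {"grip": [-1,-1,-1,-1,-1,-1,-1,-1,-1,-1], "translation": [[0,0,0],[0,0,0],[0,0,-0.005],[0,0,-0.015],[0,0,-0.035],[0,0,-0.06],[0,0,-0.085],[0,0,-0.105],[0,0,-0.115],[0,0,-0.12]], "turn": [0,0,0,0,0,0,0,0,0,0]}}

```text
time_s: 13.1
tcp_pos: [0.6186, -0.0908, 0.3502]
eef_rot: [-180.0, -0.2, -2.6]
contact_force: [-0.3, -0.1, -0.6]
gripper_width: 0.0878
```

Run:
```python
from h import *
from plant import r
s=cap('side','s11');z=cap('wrist','w11');P=pts(z)
st=r.get_state();print({k:np.round(st[k],4) for k in('time_s','tcp_pos','eef_rot','contact_force','moment','gripper_width')})
cv2.imwrite('pics/s11c.png',cv2.resize(s['im'][110:230,180:310],None,fx=5,fy=5,interpolation=cv2.INTER_CUBIC))
m=(z['im'].max(-1)<60)&(P[...,2]>.22)&(P[...,2]<.28)
T=P[m];T=T[T[:,2]>.26];print(len(T),T.mean(0),cv2.minAreaRect((T[:,:2]*1000).astype(np.float32)))
print(shift(st,[.4798,-.1414,.345]))
```

```text
{'time_s': np.float64(13.2), 'tcp_pos': array([ 0.6181, -0.0906,  0.3481]), 'eef_rot': array([-1.799778e+02, -5.630000e-02, -2.568200e+00]), 'contact_force': array([-0.4906, -0.0134, -0.7522]), 'moment': array([-0.0832, -0.0047,  0.0483]), 'gripper_width': np.float64(0.0877)}
601 [ 0.61927037 -0.08972931  0.26663266] ((618.394287109375, -89.50310516357422), (28.682294845581055, 15.614578247070312), 87.6137924194336)
(array([-0.1359,  0.0569,  0.0031]), None)
```

View pics/s11c.png

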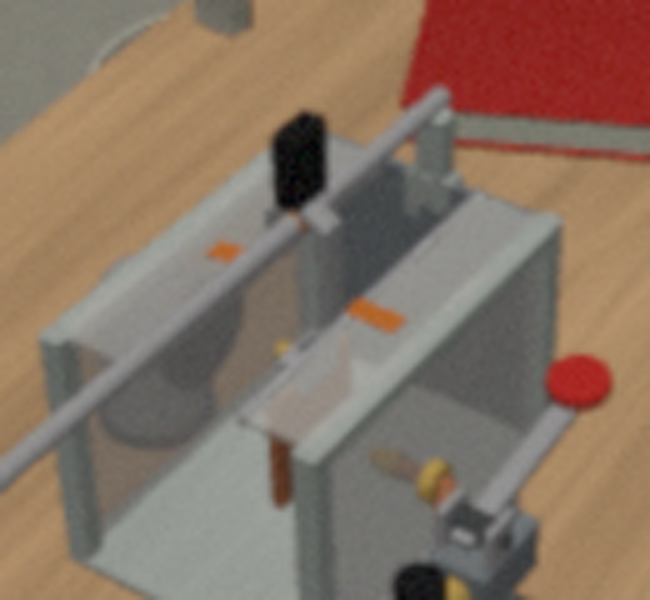

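View pics/w11.png

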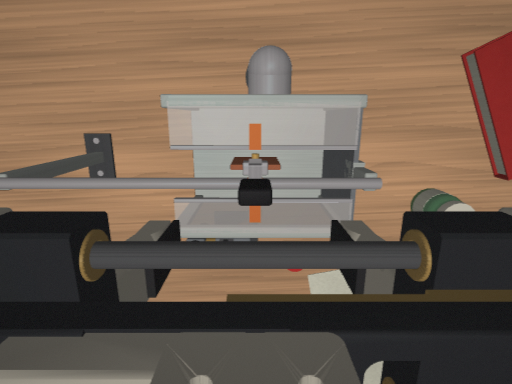

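Request:
{"op": "servo_tool", "data": {"grip": [0,0.5,1,1,1,1,1,1,1,1], "translation": [[-0.01,0.004,0],[-0.035,0.014,0],[-0.065,0.027,0],[-0.095,0.04,0],[-0.12,0.05,0],[-0.132,0.055,0],[-0.136,0.057,0],[-0.136,0.057,0],[-0.136,0.057,0],[-0.136,0.057,0]], "turn": [0,0,0,0,0,0,0,0,0,0], "newtons": 20}}

```text
time_s: 14.03
tcp_pos: [0.4803, -0.1413, 0.3469]
eef_rot: [180.0, 0.1, -2.6]
contact_force: [0.2, -0.1, 0.5]
gripper_width: 0.0264
```

Run:
```python
from h import *
from plant import r
t=cap('top','t12');z=cap('wrist','w12');s=cap('side','s12')
st=r.get_state();print({k:np.round(st[k],4) for k in('time_s','tcp_pos','eef_rot','contact_force','moment','gripper_width','joints')})
for n,z in(('t',t),('w',z),('s',s)):
    P=pts(z);h=cv2.cvtColor(z['im'],cv2.COLOR_BGR2HSV)
    red=((h[...,0]<6)|(h[...,0]>174))&(h[...,1]>150)&(h[...,2]>80)
    k,l,stt,ce=cv2.connectedComponentsWithStats(red.astype(np.uint8))
    for i in range(1,k):
        if 30<stt[i,4]<3000: print(n,stt[i],ce[i],np.nanmedian(P[l==i],0),ray(z,*ce[i],.126))
print(shift(st,[.4798,-.1414,.145]))
```

```text
{'time_s': np.float64(14.1833), 'tcp_pos': array([ 0.4803, -0.1413,  0.3469]), 'eef_rot': array([ 1.799894e+02,  7.330000e-02, -2.545400e+00]), 'contact_force': array([ 0.1318, -0.551 , -0.2308]), 'moment': array([-0.0553,  0.0303,  0.0387]), 'gripper_width': np.float64(0.0145), 'joints': array([ 6.13420e+00,  5.24000e-01, -8.84060e+00, -6.00000e-04,
       -8.07095e+01,  8.13206e+01])}
w [243 155  26  26 537] [255.58100559 167.4283054 ] [ 0.48138942 -0.14116194  0.12623391] [ 0.48106615 -0.14124165  0.126     ]
s [ 261   94   66   43 1723] [296.65641323 117.91294254] [ 0.68435837 -0.55369473  0.0336844 ] [ 0.63087893 -0.43517646  0.126     ]
s [289 181  13  11 107] [295.3364486 185.8411215] [ 0.48024112 -0.14032993  0.12677124] [ 0.48049441 -0.14123728  0.126     ]
(array([-5.000e-04,  1.000e-04,  2.019e-01]), None)
```

View pics/t12.png

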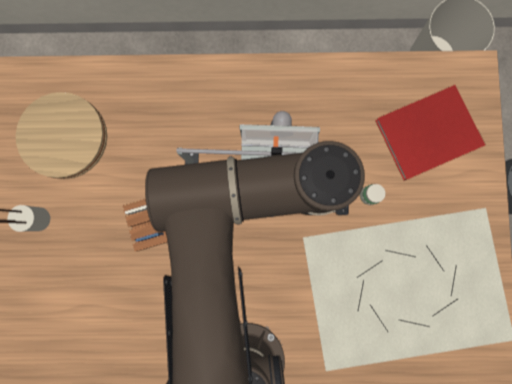

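View pics/w12.png

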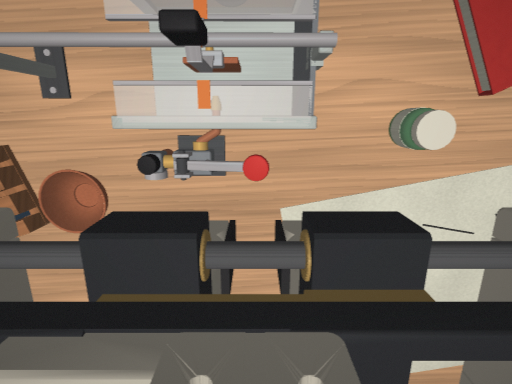

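Request:
{"op": "servo_tool", "data": {"grip": [1,1,1,1,1,1,1,1,1,1], "translation": [[0,0,0.015],[0,0,0.04],[0,0,0.07],[0,0,0.1],[0,0,0.13],[0,0,0.16],[0,0,0.18],[0,0,0.193],[0,0,0.2],[0,0,0.2]], "turn": [0,0,0,0,0,0,0,0,0,0]}}

```text
time_s: 15.02
tcp_pos: [0.479, -0.1414, 0.1459]
eef_rot: [180.0, 0.2, -2.6]
contact_force: [0.2, 0.2, 0.9]
gripper_width: 0.0005
```

Request:
{"op": "servo_tool", "data": {"grip": [1,1,1], "translation": [[0,0,0],[0,0,0],[0,0,0]], "turn": [0,0,0]}}

```text
time_s: 15.27
tcp_pos: [0.4804, -0.1415, 0.1486]
eef_rot: [-180.0, -0.1, -2.6]
contact_force: [0.3, -0.2, -0.2]
gripper_width: 0.0005
```

Run:
```python
from h import *
from plant import r
t=cap('top','t13');s=cap('side','s13')
st=r.get_state();print({k:np.round(st[k],4) for k in('time_s','tcp_pos','eef_rot','contact_force','moment','gripper_width')})
```

```text
{'time_s': np.float64(15.3667), 'tcp_pos': array([ 0.4802, -0.1415,  0.1484]), 'eef_rot': array([-1.799898e+02, -9.660000e-02, -2.561600e+00]), 'contact_force': array([0.1003, 0.2494, 0.0702]), 'moment': array([-0.0105,  0.0259,  0.0099]), 'gripper_width': np.float64(0.0004)}
```

View pics/s13.png

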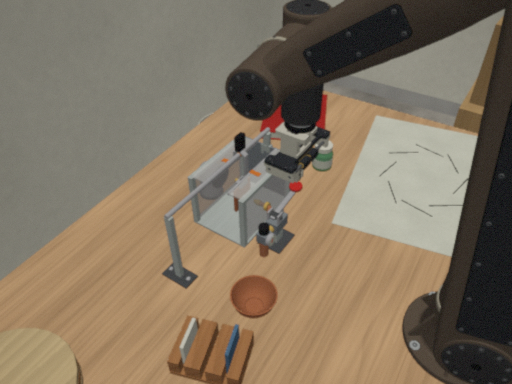

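Request:
{"op": "servo_tool", "data": {"grip": [1,1,1,1,1,1,1,1,1,1], "translation": [[0,0,0.005],[0,0,0.011],[0,0,0.016],[0,0,0.019],[0,0,0.021],[0,0,0.023],[0,0,0.025],[0,0,0.027],[0,0,0.029],[0,0,0.029]], "turn": [0,0,0,0,0,0,0,0,0,0]}}

```text
time_s: 16.2
tcp_pos: [0.4799, -0.142, 0.1187]
eef_rot: [180.0, -0.0, -2.6]
contact_force: [-1.4, -3.4, 6.4]
gripper_width: 0.0004
```

Request:
{"op": "servo_tool", "data": {"grip": [1,1,1], "translation": [[0,0,0],[0,0,0],[0,0,0]], "turn": [0,0,0]}}

```text
time_s: 16.45
tcp_pos: [0.4799, -0.1419, 0.119]
eef_rot: [180.0, -0.0, -2.6]
contact_force: [-2.3, -3.7, 5.4]
gripper_width: 0.0005
```

Request:
{"op": "servo_tool", "data": {"grip": [1,1,1,1,1,1,1], "translation": [[0,0,0.0015],[0,0,0.003],[0,0,0.0045],[0,0,0.0055],[0,0,0.0062],[0,0,0.0062],[0,0,0.0062]], "turn": [0,0,0,0,0,0,0]}}

```text
time_s: 17.03
tcp_pos: [0.48, -0.1423, 0.113]
eef_rot: [179.9, -0.0, -2.5]
contact_force: [-1.5, -5.4, 6.7]
gripper_width: 0.0005
```

Run:
```python
from h import *
from plant import r
t=cap('top','t14');s=cap('side','s14');w=cap('wrist','w14')
st=r.get_state();print({k:np.round(st[k],4) for k in('time_s','tcp_pos','eef_rot','contact_force','moment','gripper_width')})
cv2.imwrite('pics/s14c.png',cv2.resize(s['im'][120:260,180:340],None,fx=4.2,fy=4.2,interpolation=cv2.INTER_CUBIC))
```

```text
{'time_s': np.float64(17.1833), 'tcp_pos': array([ 0.48  , -0.1422,  0.113 ]), 'eef_rot': array([ 1.799429e+02, -4.720000e-02, -2.548800e+00]), 'contact_force': array([-2.6226, -4.8051,  7.4901]), 'moment': array([-2.1177,  0.7262, -0.0053]), 'gripper_width': np.float64(0.0006)}
```

View pics/s14c.png

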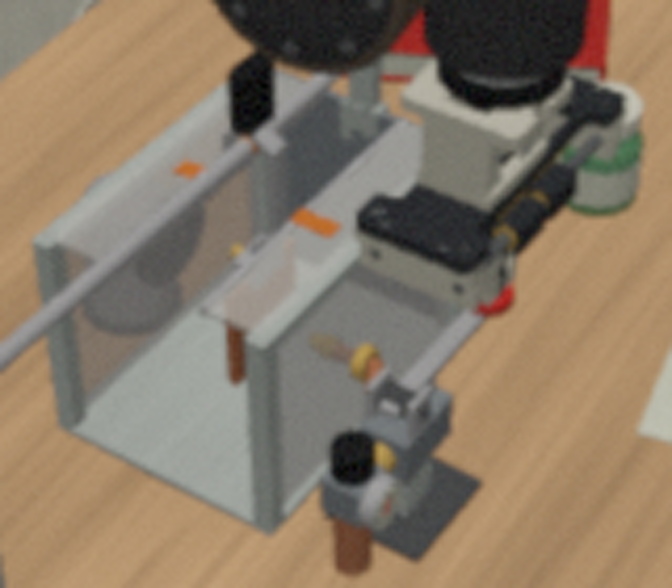

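View pics/w14.png

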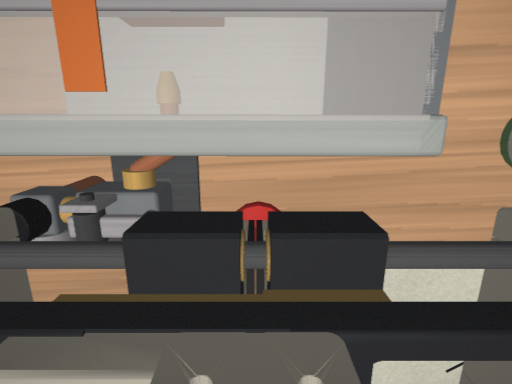

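Request:
{"op": "servo_tool", "data": {"grip": [1,1,1,1], "translation": [[0,0,0.0005],[0,0,0.001],[0,0,0.001],[0,0,0.001]], "turn": [0,0,0,0]}}

```text
time_s: 17.52
tcp_pos: [0.48, -0.1423, 0.1121]
eef_rot: [179.9, -0.0, -2.5]
contact_force: [-1.6, -6.9, 7.8]
gripper_width: 0.0005
```

Run:
```python
from h import *
from plant import r
s=cap('side','s15');t=cap('top','t15');w=cap('wrist','w15')
st=r.get_state();print({k:np.round(st[k],4) for k in('time_s','tcp_pos','eef_rot','contact_force','moment','gripper_width')})
# lever arm slope: compare depth of lever arm along y in side view, before (s13) and now
for n in('side0','s13','s14','s15'):
    z=load(n);P=pts(z);h=cv2.cvtColor(z['im'],cv2.COLOR_BGR2HSV)
    m=np.zeros(P.shape[:2],bool);m[185:230,270:305]=True
    m&=(abs(P[...,0]-.4812)<.012)&(P[...,1]<-.07)&(P[...,1]>-.11)&(P[...,2]>.085)&(h[...,1]<80)
    Q=P[m]
    if len(Q)>8:
        a=np.polyfit(Q[:,1],Q[:,2],1);print(n,len(Q),'slope',-a[0],'z@-.09',np.polyval(a,-.09))
    red=((h[...,0]<6)|(h[...,0]>174))&(h[...,1]>150)&(h[...,2]>80);red[:175]=0;red[230:]=0
    R_=P[red];print('  red',len(R_),np.nanmedian(R_,0),np.nanpercentile(R_[:,2],[10,90]))
```

```text
{'time_s': np.float64(17.6667), 'tcp_pos': array([ 0.48  , -0.1423,  0.1121]), 'eef_rot': array([ 1.799368e+02, -4.740000e-02, -2.545600e+00]), 'contact_force': array([-1.3295, -6.3543,  6.6316]), 'moment': array([-2.3449,  0.7573,  0.0612]), 'gripper_width': np.float64(0.0002)}
side0 79 slope 0.37205587911083665 z@-.09 0.11009134994047398
  red 106 [ 0.48022781 -0.14049946  0.12680965] [0.12396378 0.12985277]
s13 80 slope 0.35738756801858923 z@-.09 0.11000677560457667
  red 96 [ 0.47871094 -0.13897094  0.12685124] [0.12408958 0.12945447]
s14 73 slope 0.18228771791256806 z@-.09 0.1035778700789747
  red 24 [ 0.4688446  -0.13639198  0.11303617] [0.10903474 0.11487396]
s15 68 slope 0.17432998096827215 z@-.09 0.10308096779043228
  red 22 [ 0.46864793 -0.13930931  0.11220801] [0.10849145 0.11434844]
```

Run:
```python
from h import *
for n in('s11','s13','s15'):
    z=load(n);P=pts(z)
    m=np.zeros(P.shape[:2],bool);m[125:165,225:255]=1
    m&=(z['im'].max(-1)<50)&(abs(P[...,0]-.617)<.03)&(P[...,2]>.23)&(P[...,2]<.275)
    v,u=np.nonzero(m);print(n,m.sum(),u.mean(),v.mean(),np.median(P[m],0))
a=load('side0')['im'];b=load('s15')['im'];d=np.abs(a.astype(int)-b).sum(-1)
for nm,(r0,r1,c0,c1) in dict(bowl=(275,318,228,280),blue=(322,370,225,245),white=(315,365,172,197),jar=(138,172,310,335)).items(): print(nm,(d[r0:r1,c0:c1]>90).mean())
from plant import r;st=r.get_state();print(st['time_s'],st['tcp_pos'],st['contact_force'])
```

```text
s11 152 239.5 141.88815789473685 [ 0.61206511 -0.08272544  0.25457546]
s13 151 239.47019867549668 142.0066225165563 [ 0.61220261 -0.08214787  0.25309461]
s15 150 239.53333333333333 141.78 [ 0.61169149 -0.08195971  0.25430983]
bowl 0.0
blue 0.0
white 0.0
jar 0.34705882352941175
17.6667 [ 0.48000052 -0.14231293  0.11209123] [-1.32946802 -6.35434532  6.63163269]
```

View pics/s15.png

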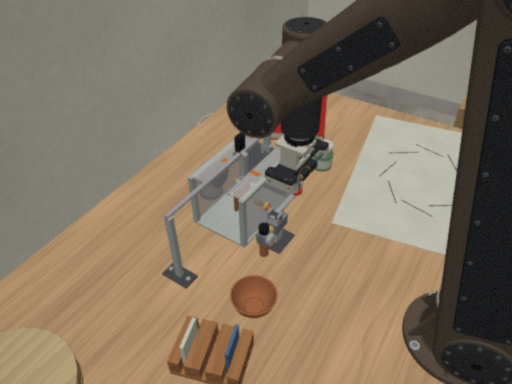

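Run:
```python
from h import *
a=load('top0')['im'];b=load('t15')['im'];d=np.abs(a.astype(int)-b).sum(-1)
print('jar diff',(d[182:206,362:388]>90).mean(), ray(load('top0'),375,194,.085))
from plant import order;print(order.close_job())
```

```text
jar diff 0.0 [ 0.51047855 -0.39733687  0.085     ]
the job is handed in; nothing more can be done
None
```

The terracotta tile now hangs by its hook on the orange mark, and I handed the job in at about 17.7 s while still holding the air lever level.

I lifted the tile from the rack by its black grip and hooked the carrier over the bare end of the rail. I slid it into the cabinet to the mark, let go, and then pressed the red pad slowly half way down with closed fingers.

Last checks:
- **Tile position:** seen from the wrist camera, the grip is within about 1 mm of the mark. It did not move in the pictures taken before and after pressing the lever.
- **Lever:** the fingertips are at 112.1 mm, where level is 112 mm. The force is about 7 N downward, as expected half way. The side camera's depth readings show the lever arm turned about 0.13 rad and the pad top at about 111 to 112 mm, which is well short of the stop.
- **Other things:** the picture areas around the bowl, white tile, blue tile and jar match the start. For the jar I used the top view, because the gripper blocks it from the side.

Two things were not clean:
- **Sliding:** during the first part of the slide I pressed the hook on the rail with about 6 N, which gave sideways friction of about 6 N. I raised it slightly, the forces went away, and I carried the rest of the slide just clear of the rail and lowered it at the mark.
- **Pad:** about 6 N of sideways friction remains between the fingertips and the pad, which did not change the lever angle.

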